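Set the tile dryer and hold its lid at 45 degrees

ROBOT

A 6-joint arm with a two-finger parallel gripper is mounted at the origin on the work surface. World frame = base frame: x ahead of the robot, y to its left, z up, the work surface at z = 0. Lengths are in m, angles in rad, forces in N, time in s.
With the tool pointing down it reaches from about 0.35 to 0.925 m from the base axis. Payload 6.4 kg.
Tool frame: the origin (TCP) lies at the centre of the arm's flange, where the gripper is bolted on; the fingertips stand 173 mm ahead of it and the grasp point (between the pads) lies 155 mm ahead of it (bot.tcp_to_grasp is the distance from the TCP to the grasp point, in m); x points along the fingers, y is the direction in which the jaws open and shut, and the axes are right-handed (so a half turn about x gives the same grasp; the last joint's range is limited). The gripper opens to 85 mm and grips with 20 to 120 N. Pads are 22 mm wide; open, the fingers measure 114 mm over their backs; the gripper's body (76 mm by 85 mm) begins 54 mm behind the grasp point. The pads swing forward as they close: fully open they stand 13 mm farther back than shut.
Start: joints at [-1.378, 0.245, 1.558, -0, 1.339, -0.174], TCP at [0.233, -0.607, 0.405] pointing down, gripper open.
Joint ranges: [-3.13, 3.13], [-1.02, 2.26], [0.13, 2.54], [-0.95, 4.09], [0.21, 2.88], [-2.74, 2.74]. Speed limits (rad/s): [2.57, 2.57, 3.14, 3.14, 3.14, 3.14].

INTERFACE

Orientations are given as [roll, pitch, yaw] about the fixed x, y, z axes, in that order (R = Rz(yaw) Ry(pitch) Rx(roll)).
In Python, from rig import bot, planner, eyes gives the robot as it stands. The module is installed in compiled form; this text tells all that it offers. Calls block until the motion is done:
- bot.goto(position, orientation): joint-space move of the TCP to a pose.
- bot.move_straight(position, rotation=None, rate=0.15, force_limit=None): straight line of the TCP; rotation=None keeps the orientation; rate is the mean speed in m/s. With force_limit (N) it stops when the force on the tool has changed by that much, and returns True; else False.
- bot.set_joints(angles): joint-space move.
- bot.command_gripper(opening): finger opening in m; the grip force is fixed at half the most; returns when the fingers have stopped.
- bot.pause(seconds).
- planner.solve_ik(position, orientation): joint angles nearest the present ones, or None.
- bot.get_obs(): the state.
- eyes.get_image(name): name is "side" or "top"; returns a dict with "img" (480x640x3 uint8, red, green, blue), "vfov" (degrees; the focal length in pixels is half the picture's height over the tangent of half this angle, whatever the lens; pixels are square), "cx", "cy" (the principal point, pixels), "dist" ([k1, k2, p1, p2, k3] as OpenCV has them; the pictures are not rectified), "R" (3x3) and "t" (3): a world point X has camera coordinates R X + t. Camera axes: x right, y down, z forward; pixel columns grow to the right and rows downward; lengths in m; the calibration is good to about 2 mm. A picture is of the moment at which its call begins. There is no depth.
A pose or a line that the arm cannot do raises bot.MotionError and nothing moves.
- bot.hand_in(): hands the job in, once; it reports no verdict.
The state is a dict: "clock": time; "joint_pos": joint angles; "dq": joint speeds; "effort": joint torques, N m; "position": TCP position; "tool_rot": TCP orientation; "contact_force": force on the tool from outside, world axes, zero at the start; "wrist_torque": the same for the moment, N m; "gripper_width": finger opening in m.
Only numpy, scipy, OpenCV 4.12 (cv2) and the standard library are available. Lean on these libraries where they do the work, as an engineer would, in place of code of your own. Each camera call takes 0.05 s, during which the arm holds its last target.

TASK

The mahjong tiles in the drying box on the table are damp: first turn the dial of the heat control until its white pointer stands at the red mark and let go of it, and only then raise the box's jade-green lid by its brass pull to let the damp air out. Hold the lid open at 45 degrees and finish while still holding it there, since it falls shut if let go. Leave the ashtray, the incense holder and the tile pusher with its tiles where they are.

Things in the scene. Friction and masses are not known exactly. Their poses are not given: they have to be found in the camera images.
- drybox: White drying box, fixed to the table, 200 (x) x 220 (y) x 90 mm high, open on top, covered by the hinged lid; origin at the centre of its underside, z up, its front (-x side) faces roughly to the robot. It stands at varying places, turned up to 0.25 rad.
- lid (a joint): Opening angle of the jade-green lid in rad: 0 shut (level), 0.785 = 45 degrees, stop at 1.4. The hinge line runs along the box's y axis on its far (+x) rim, the near edge swings up and away from the robot. The lid is a panel 210 x 224 x 10 mm, weighs about 0.25 to 0.5 kg, swings freely and falls shut from any angle.
- lid_pull (a point): Centre of the brass pull: a barrel 18 mm in diameter and 26 mm long, lying parallel to the hinge (box y), held by a stem 10 mm wide and 7 mm thick, 35 mm in front of the lid's near edge. With the lid shut it stands 145 mm in front of (-x of) the box's centre and 95 mm above the table, with free space in front, below and at both flat ends; pinched from above by its two flat ends (fingers closing along box y) it can pivot between the fingers as the lid swings.
- lid_hinge (a point): Point on the hinge line, at its middle: 100 mm behind (+x of) the box's centre, 90 mm above the table. The pull's centre is 245 mm from it, and 5 mm above it with the lid shut.
- control: Heat control, fixed to the table: white slab 110 x 110 x 30 mm with the dial in the middle of its top; origin at the centre of its underside, z up. It stands to the left or the right of the box, turned by up to 0.5 rad.
- dial (a joint): Angle of the dial in rad, growing clockwise as seen from above; at 0 the white pointer points along the control's -x, at angle q along (-cos q, sin q) in the control's x, y. At the red mark q = 2.0. It starts between 0.5 and 1.4, turns between stops at -0.4 and 4.0, and stays where it is left (friction about 0.03 N m).
- dial_grip (a point): Point on the dial's upright axis, 52 mm above the table. The dial is a black disc 64 mm wide and 8 mm thick (38 mm above the table to its top) with a grey grip bar on it 56 mm long, 14 mm thick, 26 mm high (top 64 mm above the table), through the axis, along the pointer's direction; a white line on top of the bar marks the pointer's half.
- dial_pointer (a point): Tip of the pointer: on the rim of the dial's black disc, 32 mm from its axis, 38 mm above the table.
- red_mark (a point): The red mark on the control's top, a 5 mm wide radial stroke 45 mm from the dial's axis (the other strokes of the scale are black and thinner, 0.4 rad apart).
- ashtray: Bystander: round cobalt-blue glass ashtray, 104 mm across, 32 mm high, loose; origin at the centre of its underside.
- incense: Bystander: squat round brass incense holder, 72 mm across, 52 mm high, loose; origin at the centre of its underside.
- pusher: Bystander: walnut tile pusher 180 (x) x 50 x 18 mm with a row of five bone-and-bamboo tiles seated on it, 44 mm high in all, loose, one piece; origin at the centre of its underside.
Mind the look-alikes: they are no part of the job. Several things have the shape of the control; the one meant has the colours described above.

How it is judged:
On the way, in this order (a step that is already met when the one before it is completed fails the run):
1. the dial's pointer stands at the red mark (within 0.14 rad) and the dial is released, the lid still shut (value of joint dial between 1.86 and 2.14 rad and contact force between the fingers and dial below 0.05 N and value of joint lid below 0.1 rad), for 0.2 s.
2. the fingers carry the lid, raised by at least 0.3 rad (value of joint lid above 0.3 rad and contact force between the fingers and lid above 0.3 N), for 0.2 s.
At the end, for the whole second after the job is handed in: The lid is held still by the gripper at 45 degrees (0.785 rad, within 0.12 rad), nothing else propping it; the dial is within 0.14 rad of the red mark (2.0 rad); ashtray, incense holder and pusher are within 30 mm of where they were (value of joint lid between 0.665 and 0.905 rad and velocity of joint lid between -0.05 and 0.05 rad/s and contact force between the fingers and lid above 0.3 N and value of joint dial between 1.86 and 2.14 rad and contact force between each of ashtray, incense, pusher and lid below 0.05 N and distance of each of ashtray, incense, pusher from where it was at the start of the episode below 0.03 m); the arm keeps its last pose, push and grip.
It fails at once if the lid is opened before the dial is set (or with the dial off its mark by more than 0.2 rad) (value of joint lid above 0.2 rad and not (value of joint dial between 1.8 and 2.2 rad)).
It fails at once if the ashtray is moved by more than 30 mm or tipped (distance of ashtray from where it was at the start of the episode above 0.03 m or angle between ashtray's own z axis and vertical above 0.4 rad).
It fails at once if the incense holder is moved by more than 30 mm or tipped (distance of incense from where it was at the start of the episode above 0.03 m or angle between incense's own z axis and vertical above 0.4 rad).
It fails at once if the tile pusher is moved by more than 30 mm or tipped (distance of pusher from where it was at the start of the episode above 0.03 m or angle between pusher's own z axis and vertical above 0.4 rad).
It also fails if it takes over 46 s, if anything falls off the work surface, if the arm or the gripper's body presses on something with over 40 N, if the wrist force passes 120 N, or if a joint passes its speed limit or range.

## Working session

There is one attempt and no reset: what is moved stays moved. The work goes in short steps, each a Python script; the robot and the scene stay as the last script left them, time stands still between calls to the robot, and variables do not carry over. Pictures are saved under pics/ and viewed, and the job is handed in when it is done.

```bash
mkdir -p pics; python3 - <<'E'
from rig import bot, planner, eyes
import cv2,pickle
d={}
for n in("side","top"):
    c=eyes.get_image(n);d[n]=c
    cv2.imwrite(f"pics/{n}0.png",c["img"][:,:,::-1]);print(n,{k:v for k,v in c.items() if k!="img"})
pickle.dump(d,open("c0.pkl","wb"));print(bot.get_obs(),bot.tcp_to_grasp)
E
```

```text
side {'vfov': 45.771608027745806, 'cx': 324.21509251977136, 'cy': 237.94357768627404, 'dist': array([-0.13264049,  0.        ,  0.        ,  0.        ,  0.        ]), 'R': array([[-0.9357708 , -0.35253699,  0.00711865],
       [-0.25206692,  0.65469418, -0.71262739],
       [ 0.24656697, -0.66865028, -0.70150661]]), 't': array([0.55751131, 0.15112343, 1.4973622 ])}
top {'vfov': 49.322511411789996, 'cx': 316.9480593108476, 'cy': 235.18615634674586, 'dist': array([0.05414674, 0.        , 0.        , 0.        , 0.        ]), 'R': array([[ 2.63847554e-02, -9.99649485e-01,  2.17978108e-03],
       [-9.96703508e-01, -2.64742235e-02, -7.66891901e-02],
       [ 7.67200174e-02, -1.49169926e-04, -9.97052665e-01]]), 't': array([0.08897268, 0.54970029, 1.40388138])}
{'clock': 0.1, 'joint_pos': array([-1.37807352e+00,  2.45758429e-01,  1.55887772e+00, -6.36108526e-06,
        1.33871670e+00, -1.74055983e-01]), 'dq': array([ 0.00040118, -0.00167406, -0.00345816,  0.00096538, -0.00115297,
       -0.00031405]), 'effort': array([ 9.99158983e-04, -4.30671859e+01, -3.27128971e+01, -1.10860403e-04,
        2.85537913e-03, -5.28703524e-06]), 'position': array([ 0.23308993, -0.6065571 ,  0.40368891]), 'tool_rot': array([-1.74133682,  1.56903612,  1.76703609]), 'contact_force': array([ 0.1244046 , -0.84749748,  0.47650882]), 'wrist_torque': array([-0.00176897, -0.00621288, -0.05415307]), 'gripper_width': 0.08503752594213798} 0.1547
```

View pics/top0.png

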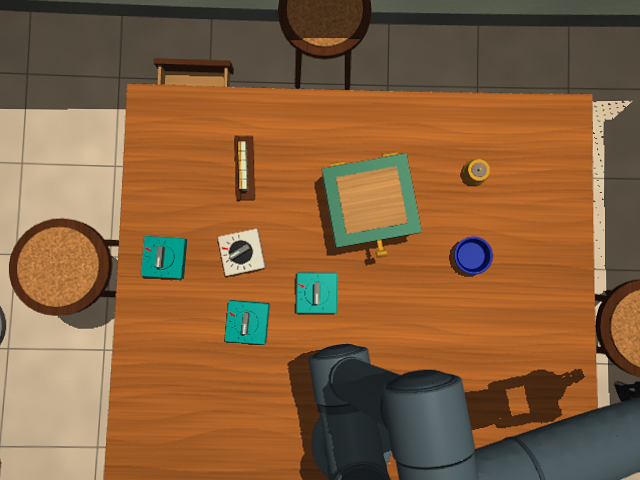

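View pics/side0.png

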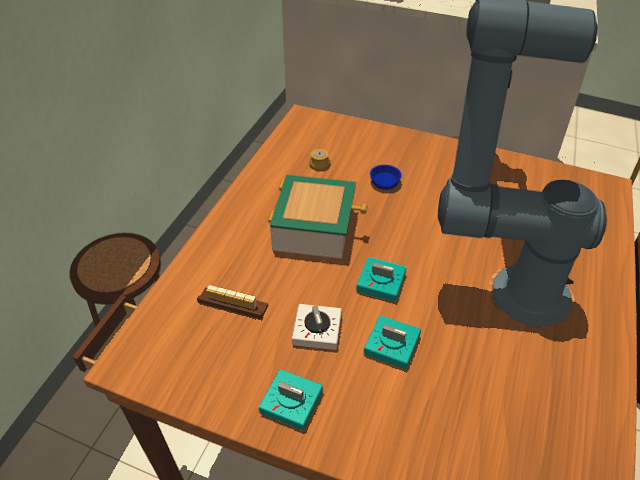

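The top picture shows four things shaped like the control: a white slab with a black dial at (241,252), and teal ones at (164,258), (247,322) and (316,293). The white one fits the description. The box is at (372,200) with its pull at about (381,250). Next I'll check both in close crops.

```bash
python3 - <<'E'
import cv2,numpy as np
t=cv2.imread("pics/top0.png");s=cv2.imread("pics/side0.png")
a=cv2.resize(t[222:282,211:271],(390,390),interpolation=cv2.INTER_CUBIC)
b=cv2.resize(s[295:355,287:347],(390,390),interpolation=cv2.INTER_CUBIC)
cv2.imwrite("pics/crop1.png",np.hstack([a,b]))
a=cv2.resize(t[140:270,310:440],(390,390),interpolation=cv2.INTER_CUBIC)
b=cv2.resize(s[160:290,255:385],(390,390),interpolation=cv2.INTER_CUBIC)
cv2.imwrite("pics/crop2.png",np.hstack([a,b]))
E
```

```text
(no output)
```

View pics/crop1.png

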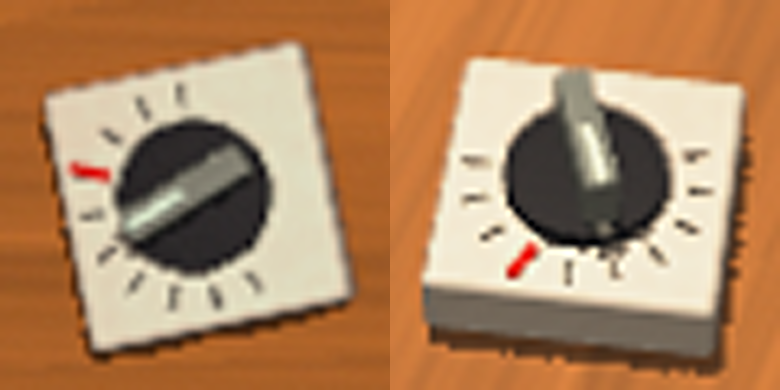

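View pics/crop2.png

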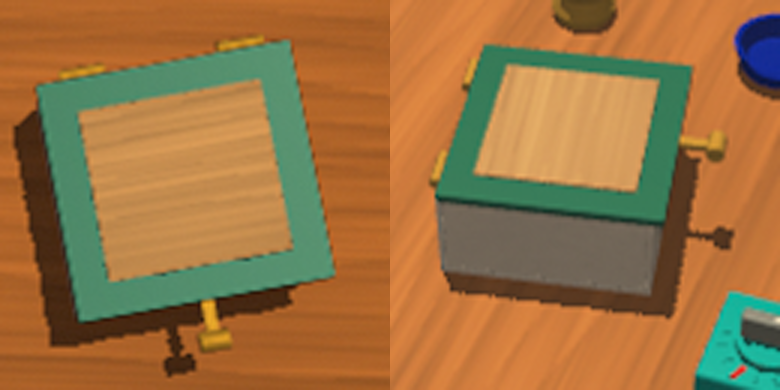

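```bash
cat > h.py <<'E'
import numpy as np,cv2,pickle
from scipy.optimize import least_squares
def K(c):
    f=240/np.tan(np.radians(c["vfov"])/2); return np.array([[f,0,c["cx"]],[0,f,c["cy"]],[0,0,1]])
def proj(c,X):
    return cv2.projectPoints(np.asarray(X,float).reshape(-1,3),cv2.Rodrigues(c["R"])[0],c["t"],K(c),c["dist"])[0][:,0]
def onz(c,px,z):
    n=cv2.undistortPoints(np.array(px,float).reshape(-1,1,2),K(c),c["dist"])[:,0]
    r=np.c_[n,np.ones(len(n))]@c["R"]; o=-c["R"].T@c["t"]
    return o+r*((z-o[2])/r[:,2])[:,None]
def pose(p,L):
    L=np.asarray(L,float); c,s=np.cos(p[2]),np.sin(p[2])
    return np.c_[p[0]+c*L[:,0]-s*L[:,1],p[1]+s*L[:,0]+c*L[:,1],L[:,2]]
E
python3 - <<'E'
from h import *
d=pickle.load(open("c0.pkl","rb"));T,S=d["top"],d["side"]
def cr(p,o,s): return (np.array(p,float)+.5)/s-.5+np.array(o)
def fit(L,groups,x0):
    def f(p): return np.concatenate([(proj(c,pose(p,np.array(L)[i]))-px).ravel() for c,i,px in groups])
    r=least_squares(f,x0);return r
# control corners: order (++),(+-),(--),(-+)
L=[(.055,.055,.03),(.055,-.055,.03),(-.055,-.055,.03),(-.055,.055,.03),(0,0,.038)]
pt=cr([(45,98),(300,42),(352,297),(95,352),(193,197)],(211,222),6.5)
print("ctrl top rays",onz(T,pt[:4],.03).round(4).tolist(),onz(T,pt[4:],.038).round(4))
s4=cr(np.array([(467,60),(745,88),(712,315),(424,285)])-[390,0],(287,295),6.5)
print("ctrl side rays",onz(S,s4,.03).round(4).tolist())
# box lid
Lb=[(.1,0,0)]
bt=cr([(37,86),(290,40),(334,273),(78,321),(214,340)],(310,140),3)
print("lid",onz(T,bt[:4],.1).round(4).tolist(),"pull",onz(T,bt[4:],.095).round(4))
bs=cr(np.array([(487,45),(692,67),(663,221),(436,198),(716,145)])-[390,0],(255,160),3)
print("lid side",onz(S,bs[:4],.1).round(4).tolist(),"pull",onz(S,bs[4:],.095).round(4))
sidx=[0,0,0,0]
W=onz(S,s4,.03);Wt=onz(T,pt[:4],.03)
idx=[int(np.argmin(np.linalg.norm(Wt-w,axis=1))) for w in W]
r=fit(L,[(T,range(5),pt),(S,idx,s4)],[*Wt[:,:2].mean(0),.2]);print("ctrl",r.x,r.fun.round(1))
pc=r.x
def res(q,n): pass
red=cr([(90,172)],(211,222),6.5);R=onz(T,red,.03)[0];v=R[:2]-pc[:2];print("red r,ang",np.linalg.norm(v),"q=",np.pi-(np.arctan2(v[1],v[0])-pc[2]))
for px in [[(127,228)],[(246,160)]]:
    v=onz(T,cr(px,(211,222),6.5),.064)[0][:2]-pc[:2];print("bar end",v,"q",(np.pi-(np.arctan2(v[1],v[0])-pc[2]))%np.pi)
Lb=[(.1+.0,.112,.1),(.1,-.112,.1),(-.11,-.112,.1),(-.11,.112,.1),(-.145,0,.095)]
Wt=onz(T,bt[:4],.1);W=onz(S,bs[:4],.1)
idx=[int(np.argmin(np.linalg.norm(Wt-w,axis=1))) for w in W]+[4]
r=fit(Lb,[(T,range(5),bt),(S,idx,bs)],[*Wt[:,:2].mean(0),.2]);print("box",r.x,r.fun.round(1),"pull",pose(r.x,[Lb[4]]))
# others
for n,px,z in(("ash",(472,256),.02),("inc",(479,170),.04),("push",(244,167),.04),("teal",(316,293),.04),("teal2",(247,322),.04)): print(n,onz(T,[px],z).round(3))
E
```

```text
ctrl top rays [[0.5354, 0.372, 0.03], [0.5615, 0.2671, 0.03], [0.4561, 0.2418, 0.03], [0.4307, 0.347, 0.03]] [[0.4955 0.3079 0.038 ]]
ctrl side rays [[0.5629, 0.2726, 0.03], [0.4574, 0.247, 0.03], [0.4334, 0.3512, 0.03], [0.5372, 0.3766, 0.03]]
lid [[0.7155, 0.095, 0.1], [0.7614, -0.1231, 0.1], [0.5598, -0.1637, 0.1], [0.5128, 0.0546, 0.1]] pull [[ 0.4998 -0.0626  0.095 ]]
lid side [[0.7597, -0.118, 0.1], [0.5584, -0.1585, 0.1], [0.5139, 0.0571, 0.1], [0.7146, 0.1024, 0.1]] pull [[ 0.5025 -0.0625  0.095 ]]
ctrl [0.49695416 0.30901954 0.23696055] [-1.2 -0.8 -0.5 -0.7 -0.3 -0.1 -1.   0.  -0.4 -0.6  0.5 -1.2  1.  -1.1
  1.3 -0.2  0.1 -0.4]
red r,ang 0.04384309997660548 q= 1.9939284158771151
bar end [-0.01577956  0.02127211] q 1.1695274453454596
bar end [ 0.01300856 -0.02573042] q 1.3396623927089903
box [ 0.6425059  -0.0321096   0.20526608] [-1.1 -0.8 -0.7 -0.7  0.2  0.9 -0.2  0.3 -0.4 -0.3 -0.6 -0.9  0.8 -1.1
  0.9 -0.3 -0.3 -1.3  0.6  0.4] pull [[ 0.50054991 -0.06166461  0.095     ]]
ash [[ 0.502 -0.318  0.02 ]]
inc [[ 0.734 -0.329  0.04 ]]
push [[0.726 0.306 0.04 ]]
teal [[0.391 0.102 0.04 ]]
teal2 [[0.31  0.283 0.04 ]]
```

```bash
cat >> h.py <<'E'
from scipy.spatial.transform import Rotation as Ro
import warnings; warnings.filterwarnings("ignore")
def down(a):
    """tool x down, jaws along world angle a"""
    y=np.array([np.cos(a),np.sin(a),0]);x=np.array([0,0,-1.]);return Ro.from_matrix(np.c_[x,y,np.cross(x,y)]).as_euler("xyz")
G=.1547
CT=np.array([.4970,.3090]); YC=.237
E
python3 - <<'E'
from h import *
from rig import bot,planner,eyes
bar=np.pi-1.258+YC
for k in (-1,1):
    for z in(.4,.062+G):
        print(k,planner.solve_ik([*CT,z],down(bar+k*np.pi/2)), planner.solve_ik([*CT,z],down(bar-.742+k*np.pi/2)))
E
```

```text
-1 [ 3.62633185e-01  9.95327008e-02  1.73167640e+00 -4.44089210e-16
  1.31038355e+00 -1.87163142e-01] [ 3.62633185e-01  9.95327008e-02  1.73167640e+00 -4.44089210e-16
  1.31038355e+00  5.54836858e-01]
-1 [ 3.62633185e-01  3.37561118e-01  1.82470983e+00 -4.44089210e-16
  9.79321707e-01 -1.87163142e-01] [ 3.62633185e-01  3.37561118e-01  1.82470983e+00 -4.44089210e-16
  9.79321707e-01  5.54836858e-01]
1 None [ 3.62633185e-01  9.95327008e-02  1.73167640e+00 -4.44089210e-16
  1.31038355e+00 -2.58675580e+00]
1 None [ 3.62633185e-01  3.37561118e-01  1.82470983e+00 -4.44089210e-16
  9.79321707e-01 -2.58675580e+00]
```

```bash
python3 - <<'E'
from h import *
from rig import bot,planner,eyes
bar=np.pi-1.258+YC; o=down(bar-np.pi/2)
bot.goto([*CT,.36],o)
hit=bot.move_straight([*CT,.062+G],rate=.1,force_limit=12)
s=bot.get_obs();print(hit,s["position"],s["clock"],s["contact_force"])
for n in("side","top"): 
    c=eyes.get_image(n);cv2.imwrite(f"pics/{n}1.png",c["img"][:,:,::-1])
a=cv2.imread("pics/side1.png")[260:380,250:400];b=cv2.imread("pics/top1.png")[190:310,170:320]
cv2.imwrite("pics/x1.png",np.hstack([cv2.resize(a,(400,320)),cv2.resize(b,(400,320))]))
E
```

```text
False [0.49733305 0.30914263 0.217506  ] 5.0167 [-0.29851422 -0.17015885 -0.22108717]
```

View pics/x1.png

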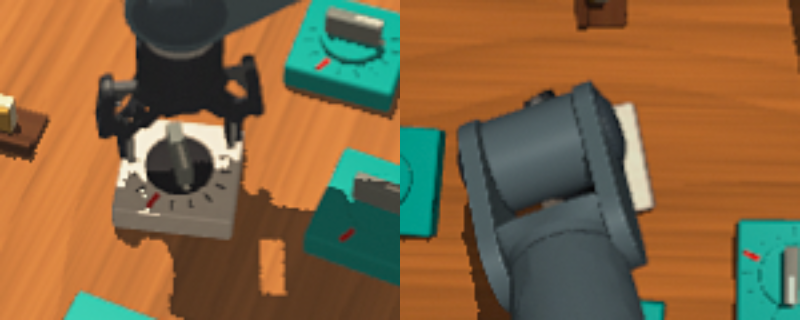

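The fingers straddle the grip bar, with the bar centred between them at about (180,155) in the side crop. Next I'll close on it, turn it and let go.

```bash
python3 - <<'E'
from h import *
from rig import bot,planner,eyes
bot.command_gripper(.0)
s=bot.get_obs();print(s["gripper_width"],s["contact_force"],s["wrist_torque"],s["clock"])
q=np.array(s["joint_pos"]);t=planner.solve_ik([*CT,.062+G],down(np.pi-2+YC-np.pi/2))
print(q,t); 
bot.set_joints(t);bot.pause(.2)
s=bot.get_obs();print(s["gripper_width"],s["contact_force"],s["wrist_torque"],s["clock"],s["joint_pos"])
bot.command_gripper(.085)
bot.move_straight([*CT,.3],rate=.15)
bot.pause(.2)
d={}
for n in("side","top"): 
    c=eyes.get_image(n);d[n]=c;cv2.imwrite(f"pics/{n}2.png",c["img"][:,:,::-1])
pickle.dump(d,open("c2.pkl","wb"))
a=d["side"]["img"][295:355,287:347,::-1]
cv2.imwrite("pics/x2.png",cv2.resize(a,(600,600),interpolation=cv2.INTER_CUBIC));print(bot.get_obs()["clock"])
E
```

```text
0.012531618943202878 [ 4.30543486  2.0451405  -2.06818671] [ 0.25155857 -0.66256549  0.00958112] 5.775
[ 3.62568621e-01  3.37702207e-01  1.82369733e+00  7.47743192e-05
  9.77511759e-01 -1.87212784e-01] [ 3.62633185e-01  3.37561118e-01  1.82470983e+00 -4.44089210e-16
  9.79321707e-01  5.54836858e-01]
0.012801559245086254 [ 4.32940559  2.40058193 -2.55541147] [ 0.41668904 -0.57981099 -0.04528722] 6.7167 [3.62584371e-01 3.37650149e-01 1.82370580e+00 4.66883266e-04
 9.77760918e-01 5.54775144e-01]
8.4167
```

View pics/x2.png

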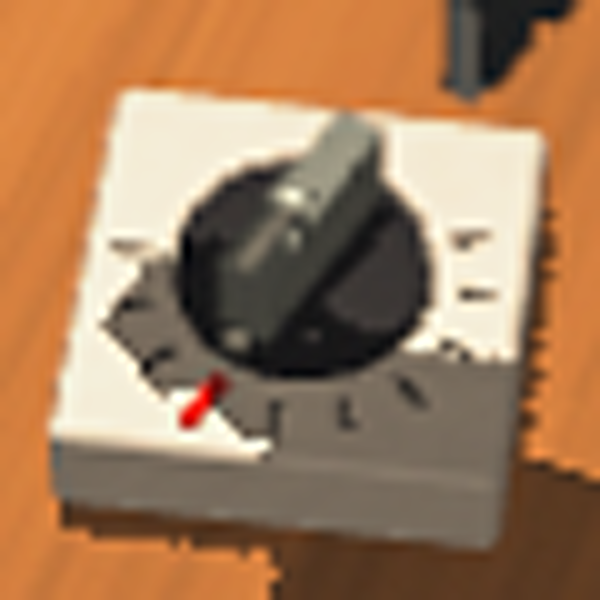

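```bash
python3 - <<'E'
from h import *
d=pickle.load(open("c2.pkl","rb"));S=d["side"]
p=[*CT,YC]
im=cv2.imread("pics/x2.png")
f=lambda X:(((proj(S,X)-[287,295])+.5)*10-.5).round().astype(int)
for q,col in((1.86,(255,0,0)),(2.,(0,255,0)),(2.14,(0,255,255))):
    u=np.array([-np.cos(q),np.sin(q)])
    for z,r0,r1 in((.038,.026,.032),(.064,-.028,.028)):
        a=f(pose(p,[[*(u*r0),z],[*(u*r1),z]]));cv2.line(im,tuple(map(int,a[0])),tuple(map(int,a[1])),col,1)
cv2.imwrite("pics/x2b.png",im)
E
```

```text
(no output)
```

View pics/x2b.png

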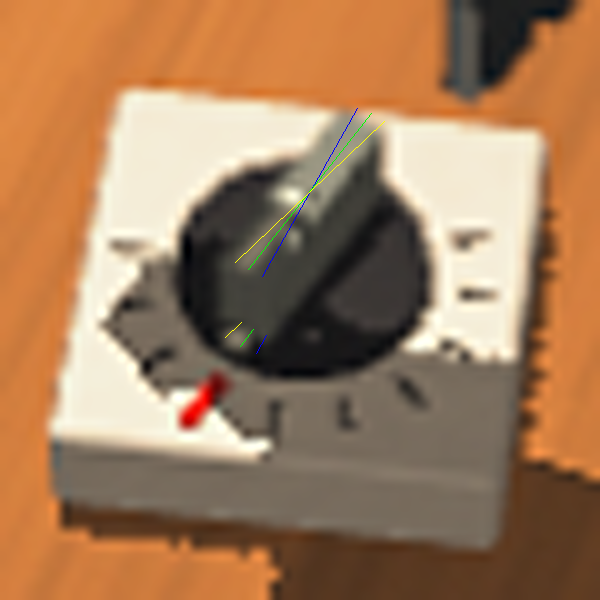

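```bash
cat >> h.py <<'E'
BX=np.array([.6425,-.0321,.2053])
def pull(phi,r=0):
    c,s=np.cos(phi),np.sin(phi); v=(-.245*c+.005*s, .245*s+.005*c)
    return pose(BX,[[.1+v[0],0,.09+v[1]]])[0]
E
python3 - <<'E'
from h import *
from rig import bot,planner,eyes
bot.move_straight([*CT,.38],rate=.2)
a=BX[2]-np.pi/2
for b in(a,a+np.pi): print([planner.solve_ik(pull(p)+[0,0,G],down(b)) for p in(0,.785)])
b=min((a,a+np.pi),key=lambda b:9 if (t:=planner.solve_ik(pull(0)+[0,0,G],down(b))) is None else abs(t[5]))
print("use",b)
P=pull(0)+[0,0,G]
bot.goto(P+[0,0,.13],down(b));
hit=bot.move_straight(P+[0,0,.06],rate=.15,force_limit=15)
d={}
for n in("side","top"): 
    c=eyes.get_image(n);d[n]=c;cv2.imwrite(f"pics/{n}3.png",c["img"][:,:,::-1])
pickle.dump(d,open("c3.pkl","wb"))
x=cv2.resize(d["top"]["img"][222:282,211:271,::-1],(400,400),interpolation=cv2.INTER_CUBIC)
y=cv2.resize(d["side"]["img"][140:260,290:410,::-1],(400,400),interpolation=cv2.INTER_CUBIC)
cv2.imwrite("pics/x3.png",np.hstack([x,y]));s=bot.get_obs();print(hit,s["clock"],s["position"],P)
E
```

```text
[array([-0.34773286,  0.11087709,  2.02439324,  0.        ,  1.00632232,
        1.01776347]), array([-0.27723798,  0.05927162,  1.73452323,  0.        ,  1.34779781,
        1.08825835])]
[array([-0.34773286,  0.11087709,  2.02439324,  0.        ,  1.00632232,
       -2.12382919]), array([-0.27723798,  0.05927162,  1.73452323,  0.        ,  1.34779781,
       -2.05333431])]
use -1.3654963267948965
False 11.0667 [ 0.5011811  -0.06163719  0.3111735 ] [ 0.50054502 -0.06165983  0.2497    ]
```

View pics/x3.png

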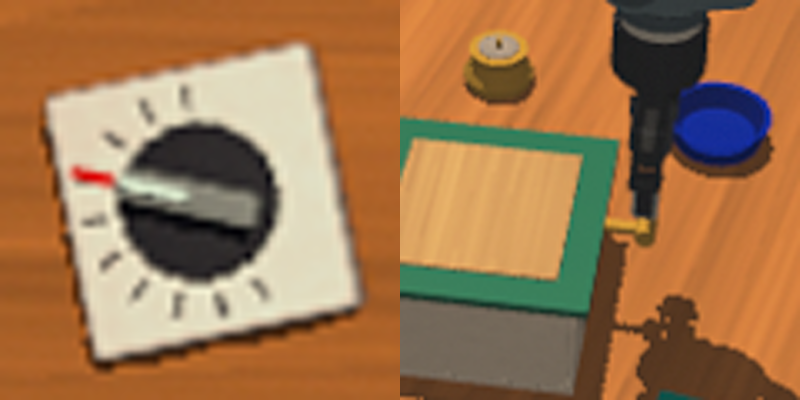

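In the top crop the pointer lines up with the red mark at (93,177). In the side crop the fingers stand over the pull at (635,228). Next I'll go down, pinch it and start lifting.

```bash
python3 - <<'E'
from h import *
from rig import bot,planner,eyes
P=pull(0)+[0,0,G]
hit=bot.move_straight(P,rate=.08,force_limit=15)
s=bot.get_obs();print(hit,s["position"],s["contact_force"])
bot.command_gripper(.0)
s=bot.get_obs();print(s["gripper_width"],s["position"],s["contact_force"],s["clock"])
for p in np.arange(.1,.51,.1):
    bot.move_straight(pull(p)+[0,0,G],rate=.06)
    s=bot.get_obs();print(round(p,2),s["gripper_width"],s["contact_force"].round(1),s["clock"])
d={}
for n in("side","top"): 
    c=eyes.get_image(n);d[n]=c;cv2.imwrite(f"pics/{n}4.png",c["img"][:,:,::-1])
cv2.imwrite("pics/x4.png",cv2.resize(d["side"]["img"][120:280,240:440,::-1],(750,600),interpolation=cv2.INTER_CUBIC))
E
```

```text
False [ 0.50082558 -0.06175383  0.25012524] [-0.27587342 -0.09493415  0.01711725]
0.025114732049597046 [ 0.50060347 -0.06149805  0.25008861] [-2.19776427  2.85902876  4.7417177 ] 12.5417
0.1 0.02500197949462011 [ 3.3  3.  -3.4] 13.1
0.2 0.024795880284088922 [ 3.2  4.1 -4. ] 13.6583
0.3 0.024812570913094183 [ 2.   4.1 -4.3] 14.2167
0.4 0.024903708916139206 [ 1.3  4.7 -4.9] 14.775
0.5 0.024503393731292376 [ 0.8  5.4 -4.2] 15.3333
```

View pics/x4.png

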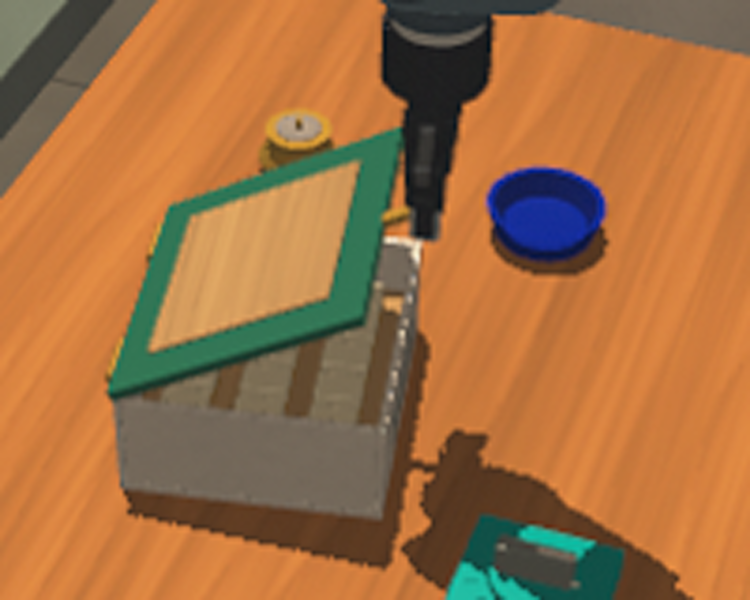

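The lid is up and following the fingers, with the pull gripped at about (415,215). I'll carry on to 45 degrees.

```bash
python3 - <<'E'
from h import *
from rig import bot,planner,eyes
for p in (.6,.7,.785):
    bot.move_straight(pull(p)+[0,0,G],rate=.06)
bot.pause(1)
s=bot.get_obs();print(s["gripper_width"],s["contact_force"].round(1),s["clock"],s["position"]-[0,0,G]-pull(.785))
d={}
for n in("side","top"): 
    c=eyes.get_image(n);d[n]=c;cv2.imwrite(f"pics/{n}5.png",c["img"][:,:,::-1])
    im=c["img"][:,:,::-1].copy()
    im=cv2.resize(im,None,fx=4,fy=4,interpolation=cv2.INTER_CUBIC)
    for phi,col in((.665,(255,0,0)),(.785,(0,0,255)),(.905,(0,255,255))):
        e=[]
        for y in(.112,-.112):
            cc,ss=np.cos(phi),np.sin(phi);v=(-.21,.01);e.append([.1+v[0]*cc+v[1]*ss,y,.09-v[0]*ss+v[1]*cc])
        a=((proj(c,pose(BX,e))+.5)*4-.5).astype(int)
        cv2.line(im,tuple(map(int,a[0])),tuple(map(int,a[1])),col,1)
    d[n]=im
x=d["side"][480:1080,960:1560];y=d["top"][520:1120,1200:1800]
cv2.imwrite("pics/x5.png",np.hstack([cv2.resize(x,(400,400)),cv2.resize(y,(400,400))]))
E
```

```text
0.02507865690328314 [ 0.1  5.2 -5.5] 18.05 [0.00090744 0.00031241 0.00123229]
```

View pics/x5.png

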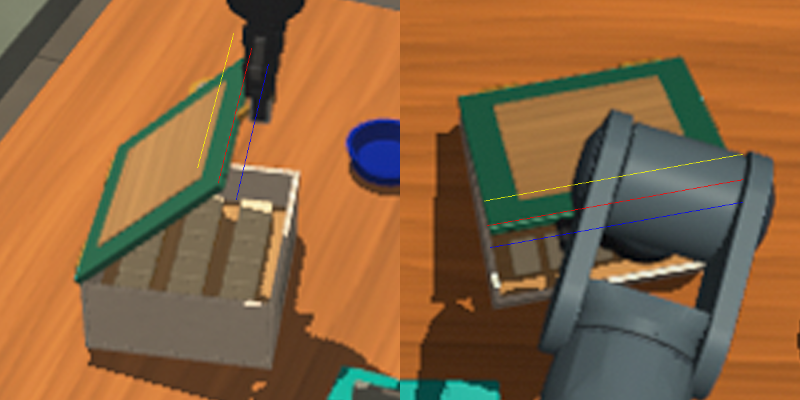

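View pics/top5.png

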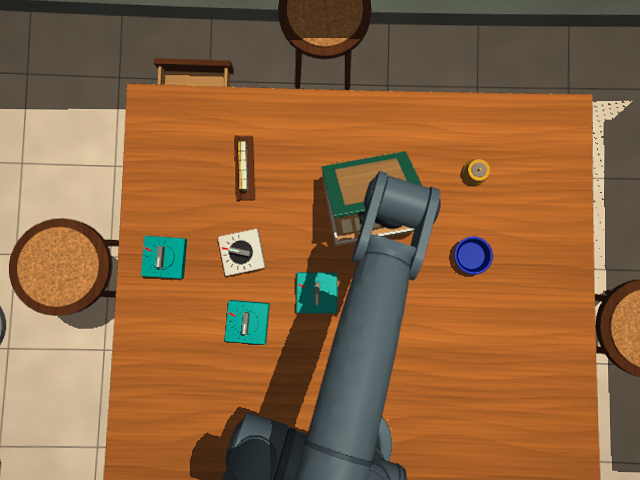

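The predicted 45° edge line (red) lies on the lid's top near edge in both views. The dial pointer is still at the red mark, at about (228,250) in the top picture. The ashtray (472,256), incense holder (479,170) and pusher (244,167) haven't moved. I'll hand in now.

```bash
python3 - <<'E'
from rig import bot
bot.hand_in();s=bot.get_obs();print(s["clock"],s["gripper_width"],s["contact_force"])
E
```

```text
the job is handed in; nothing more can be done
the job is handed in; nothing more can be done
```

I set the white control's dial to the red mark and let go of it. Then I pinched the brass pull by its ends, raised the lid to 45 degrees and handed in at about 18 s of the 46 s, still holding it.

**Last checks before handing in:**
- **Lid:** the projected 45° edge line lay on the lid's near edge in both pictures. The fingers held the pull at 25 mm opening, and the tool was within about 2 mm of its target.
- **Dial:** the pointer lined up with the red mark in the top picture. The side picture put it slightly past, at about 2.03–2.07 rad by eye, which is within the 0.14 rad tolerance.
- **Ashtray, incense holder and pusher:** all three were at the same pixels as at the start.

None of the checks failed. My state reading after the hand-in returned no numbers, so I have none for the final second.

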